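# Sort the mixed cups by clay onto the ware boards

### The arm

A 6-joint arm with a two-finger parallel gripper is mounted at the origin on the work surface. World frame = base frame: x ahead of the robot, y to its left, z up, the work surface at z = 0. Lengths are in m, angles in rad, forces in N, time in s.
With the tool pointing down it reaches from about 0.325 to 0.775 m from the base axis. Payload 9.3 kg.
Tool frame: the origin (TCP) lies at the very end of the fingers, on their centre line; the grasp point (between the pads) lies 19 mm behind it; z points along the fingers, y is the line along which they close (so a half turn about z gives the same grasp; the last joint's range is limited). The gripper opens to 85 mm and grips with 20 to 120 N. Pads are 22 mm wide; open, the fingers measure 114 mm over their backs; the gripper's body (76 mm by 85 mm) begins 54 mm behind the grasp point. The pads swing forward as they close: fully open they stand 13 mm farther back than shut.
Start: joints at [1.124, 0.259, 0.021, 1.334, 0, 1.418], TCP at [0.159, 0.526, 0.211] pointing down, gripper open.
Joint ranges: [-3.04, 3.04], [-0.91, 1.82], [-1.04, 1.36], [-1.92, 1.95], [-1.52, 1.45], [-3.14, 3.14]. Speed limits (rad/s): [2.22, 2.22, 2.79, 3.14, 3.14, 3.14].

### API

Orientations are given as a rotation vector (axis times angle).
In Python, from rig import ctrl gives the robot as it stands.
- The arm moves only by the shell command python3 -m crank 'ROWS' [FORCE]. ROWS is JSON, a list of rows, each a list of 7 numbers: the opening, from 0 (shut) to 1 (fully open), then the shift along the tool's x, y, z as a fraction of full scale, then the turn, a rotation vector about the tool's x, y, z as a fraction of full scale. In form: [[gripper, tx, ty, tz, ax, ay, az], ...]. A call has 1 to 10 rows; each row is the pose to reach, as a shift and turn from the pose commanded when the call began, along the tool's axes at that moment, turning the shorter way round; what a row does not reach only later rows make up. Full scale, the value 1, is 500 mm for a shift and 180 degrees for a turn. A row lasts 1/10 s, in which the tool goes at most 50 mm and 8.59 degrees, less where a joint would pass 70% of its speed; a pose out of reach is approached as far as the arm can. A call with a number of a shift or a turn outside -1 to 1 is refused whole. A call with a gripper value outside its range is refused whole. The fingers move at their own pace and stop on an object; FORCE is the grip in N (left out, the last holds). Time passes only in rows, so rows that repeat a pose let the fingers close. It gives the time, the measured TCP pose, the force, the opening and the grip force at its end, in the units of the state.
- ctrl.state(): the state, without advancing time (a new reading comes with each control period).
- ctrl.get_image(name): name is "scene" or "top"; returns the picture (420x560x3 uint8, red, green, blue); there is no depth.
- ctrl.get_calibration(name): a dict with "K" (3x3 intrinsics, pixels), "xyz" and "orientation" of the camera in the world. Camera axes: x right, y down, z forward; pixel columns grow to the right and rows downward; lengths in m; the calibration is good to about 2 mm. A picture is of the moment at which its call begins. get_calibration takes no time and is no camera call.
- ctrl.job_done(): hands the job in; it is judged then, once.
The state is a dict: "t": time; "joints": joint angles; "qd": joint speeds; "joint_torque": joint torques, N m; "tcp_pos": TCP position; "orientation": TCP orientation; "contact_force": force on the tool from outside, world axes, zero at the start; "ft_torque": the same for the moment, N m; "grip_width": finger opening in m; "grasp_force": force on a finger pad.
Only numpy, scipy, OpenCV 4.12 (cv2) and the standard library are available. Lean on these libraries where they do the work, as an engineer would, in place of code of your own. Each camera call takes 0.05 s, during which the arm holds its last target. There are 200 camera calls.

### The job

Four small cups of three different clays have got mixed up at the front of the potter's bench. Sort them by clay for their separate firings: stand each cup upright on the small ware board that already carries the bowl of the same clay (both black cups with the black bowl, the white cup with the white bowl, the red cup with the red bowl), its foot wholly on the board and with a visible gap, seen from above, to the bowl and to the other cup. The ware is unfired and fragile: set every cup down gently, knock nothing over, and leave the bowls where they stand.

Things in the scene. Friction and masses are not known exactly. Their poses are not given: they have to be found in the camera images.
- cup_black_tall: tall narrow black clay cup, no handle, open top, standing upright; 72 mm tall, 52 mm across outside at the rim (widest), wall tapering to 49 mm near the flat foot, foot 44 mm across, wall 4 mm, about 150 g. Origin: centre of the foot's underside; z up its axis; round, so yaw means nothing. Pinch it from above across the outside, at mid-height or a little higher.
- cup_black_low: low wide black clay cup, no handle, open top, standing upright; 42 mm tall, 60 mm across outside at the rim (widest), wall tapering to 56 mm near the flat foot, foot 48 mm across, wall 4 mm, about 90 g. Origin: centre of the foot's underside; z up its axis; round, so yaw means nothing. Pinch it from above across the outside, at mid-height or a little higher.
- cup_white: white clay cup, no handle, open top, standing upright; 58 mm tall, 58 mm across outside at the rim (widest), wall tapering to 50 mm near the flat foot, foot 44 mm across, wall 4 mm, about 120 g. Origin: centre of the foot's underside; z up its axis; round, so yaw means nothing. Pinch it from above across the outside, at mid-height or a little higher.
- cup_red: brick-red clay cup, no handle, open top, standing upright; 52 mm tall, 56 mm across outside at the rim (widest), wall tapering to 52 mm near the flat foot, foot 46 mm across, wall 4 mm, about 120 g. Origin: centre of the foot's underside; z up its axis; round, so yaw means nothing. Pinch it from above across the outside, at mid-height or a little higher.
- board_black: pale wooden ware board, 200 (its x) x 160 (its y) x 18 mm thick, fixed flat on the bench: the one carrying the black bowl (the three boards look alike). Origin: centre of its underside, so its top is at z = +18 mm. The bowl stands about 50 mm from the middle towards +x, within 15 mm of the centreline; the -x half, nearer the robot, is empty.
- board_white: pale wooden ware board, 200 (its x) x 160 (its y) x 18 mm thick, fixed flat on the bench: the one carrying the white bowl (the three boards look alike). Origin: centre of its underside, so its top is at z = +18 mm. The bowl stands about 50 mm from the middle towards +x, within 15 mm of the centreline; the -x half, nearer the robot, is empty.
- board_red: pale wooden ware board, 200 (its x) x 160 (its y) x 18 mm thick, fixed flat on the bench: the one carrying the red bowl (the three boards look alike). Origin: centre of its underside, so its top is at z = +18 mm. The bowl stands about 50 mm from the middle towards +x, within 15 mm of the centreline; the -x half, nearer the robot, is empty.
- bowl_black: black clay bowl with flared side, standing loose and upright on board_black; 88 mm across the rim, 48 mm tall, foot 48 mm across, about 220 g. Origin: centre of the foot's underside; z up. It stays where it is.
- bowl_white: white clay bowl with flared side, standing loose and upright on board_white; 88 mm across the rim, 48 mm tall, foot 48 mm across, about 220 g. Origin: centre of the foot's underside; z up. It stays where it is.
- bowl_red: red clay bowl with flared side, standing loose and upright on board_red; 88 mm across the rim, 48 mm tall, foot 48 mm across, about 220 g. Origin: centre of the foot's underside; z up. It stays where it is.

How it is judged:
At the end, for the whole second after the job is handed in: Each cup stands on the board with the bowl of its own clay, foot wholly on it (2 mm overhang passes), upright within 0.1 rad, at rest, at least 2 mm clear of bowl and other cup seen from above; bowls upright, at rest, within 15 mm of where they started (x of cup_black_tall in the frame of board_black between -0.08 and 0.08 m and y of cup_black_tall in the frame of board_black between -0.06 and 0.06 m and z of cup_black_tall in the frame of board_black between 0.013 and 0.023 m and angle between each of cup_black_tall, cup_black_low, cup_white, cup_red, bowl_black, bowl_white, bowl_red's own z axis and vertical below 0.1 rad and linear speed of each of cup_black_tall, cup_black_low, cup_white, cup_red, bowl_black, bowl_white, bowl_red below 0.02 m/s and angular speed of each of cup_black_tall, cup_black_low, cup_white, cup_red below 0.2 rad/s and horizontal distance between cup_black_tall and bowl_black above 0.0724 m and x of cup_black_low in the frame of board_black between -0.078 and 0.078 m and y of cup_black_low in the frame of board_black between -0.058 and 0.058 m and z of cup_black_low in the frame of board_black between 0.013 and 0.023 m and horizontal distance between cup_black_low and bowl_black above 0.0764 m and x of cup_white in the frame of board_white between -0.08 and 0.08 m and y of cup_white in the frame of board_white between -0.06 and 0.06 m and z of cup_white in the frame of board_white between 0.013 and 0.023 m and horizontal distance between cup_white and bowl_white above 0.0749 m and x of cup_red in the frame of board_red between -0.079 and 0.079 m and y of cup_red in the frame of board_red between -0.059 and 0.059 m and z of cup_red in the frame of board_red between 0.013 and 0.023 m and horizontal distance between cup_red and bowl_red above 0.0739 m and horizontal distance between cup_black_tall and cup_black_low above 0.0588 m and distance of each of bowl_black, bowl_white, bowl_red from where it was at the start of the episode below 0.015 m); the robot touches nothing.
It fails at once if a bowl is shoved more than 15 mm from its place (distance of any of bowl_black, bowl_white, bowl_red from where it was at the start of the episode above 0.015 m).
It fails at once if a cup or bowl is knocked over (tilted beyond 0.6 rad) (angle between any of cup_black_tall, cup_black_low, cup_white, cup_red, bowl_black, bowl_white, bowl_red's own z axis and vertical above 0.6 rad).
It fails at once if a cup is dropped from more than about 20 mm (falls free of the fingers at over 0.6 m/s) ((linear speed of cup_black_tall above 0.6 m/s and contact force between the fingers and cup_black_tall below 0.05 N) or (linear speed of cup_black_low above 0.6 m/s and contact force between the fingers and cup_black_low below 0.05 N) or (linear speed of cup_white above 0.6 m/s and contact force between the fingers and cup_white below 0.05 N) or (linear speed of cup_red above 0.6 m/s and contact force between the fingers and cup_red below 0.05 N)).
It fails at once if a cup is banged or pressed down on a board with more than 100 N (contact force between any of cup_black_tall, cup_black_low, cup_white, cup_red and board_black above 100 N or contact force between any of cup_black_tall, cup_black_low, cup_white, cup_red and board_white above 100 N or contact force between any of cup_black_tall, cup_black_low, cup_white, cup_red and board_red above 100 N).
It also fails if it takes over 112 s, if anything falls off the work surface, if the arm or the gripper's body presses on something with over 40 N, if the wrist force passes 120 N, or if a joint passes its speed limit or range.

## Working session

There is one attempt and no reset: what is moved stays moved. The work goes in short steps, Python scripts to look and compute and a shell command to move; the robot and the scene stay as the last step left them, time stands still between calls to the robot, and variables do not carry over. Pictures are saved under pics/ and viewed, at most 14 in all, crops included, and the job is handed in when it is done.

```bash
ls; mkdir -p pics; python3 - <<'E'
from rig import ctrl
import cv2
for n in("top","scene"):
    cv2.imwrite(f"pics/{n}0.png",cv2.cvtColor(ctrl.get_image(n),cv2.COLOR_RGB2BGR))
    print(ctrl.get_calibration(n))
print(ctrl.state())
E
```

```text
pics
{'K': array([[484.61537794,   0.        , 278.28128249],
       [  0.        , 484.61537794, 203.53302176],
       [  0.        ,   0.        ,   1.        ]]), 'xyz': array([0.3630204 , 0.01203109, 1.04178815]), 'orientation': array([-2.16929624,  2.10485544, -0.21117611])}
{'K': array([[498.81825829,   0.        , 275.8771648 ],
       [  0.        , 498.81825829, 213.52863121],
       [  0.        ,   0.        ,   1.        ]]), 'xyz': array([ 0.97587387, -0.83892944,  0.75745044]), 'orientation': array([-2.15545353, -0.52233879,  0.2785593 ])}
{'t': 0.1, 'joints': array([ 1.12439456e+00,  2.59172864e-01,  2.08362606e-02,  1.33372902e+00,
       -4.28930432e-06,  1.41817792e+00]), 'qd': array([-6.29041419e-04, -1.69894385e-03,  1.01744194e-03,  4.69143539e-05,
        9.97330321e-04, -6.15920626e-04]), 'joint_torque': array([ 5.90413096e-03, -5.56691909e+01,  3.45071590e+01,  1.16273150e-02,
       -1.74705274e-04,  8.05699528e-06]), 'tcp_pos': array([0.15915719, 0.52616979, 0.21000602]), 'orientation': array([-4.59761759e-01, -3.10739323e+00,  1.90681231e-03]), 'contact_force': array([ 0.8845125 , -0.2025501 , -0.15444886]), 'ft_torque': array([-0.03718134,  0.04839182,  0.01654596]), 'grasp_force': 0.0, 'grip_width': 0.08542262331073619}
```

View pics/top0.png

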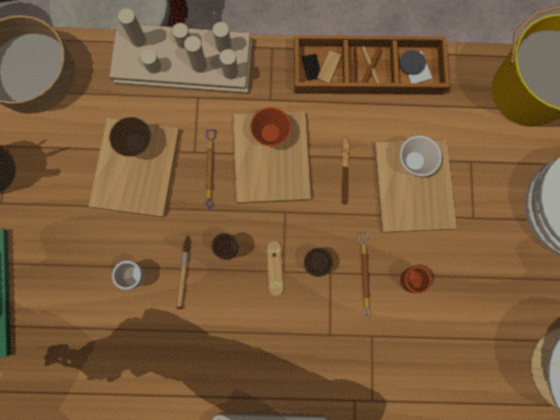

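View pics/scene0.png

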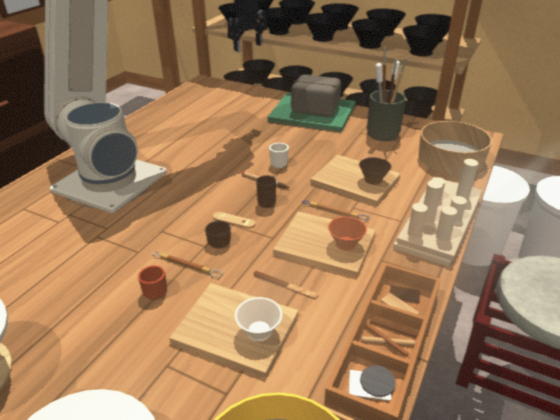

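The top picture shows the cups: tall black at (225,246), low black at (318,262), white at (127,275) and red at (417,279). The boards are black at (135,167), red at (271,157) and white at (415,185), each with its bowl at the far end. The scene picture confirms the upright cups, with thin tools lying between them.

```bash
cat > h.py <<'E'
import cv2,numpy as np
from rig import ctrl
from scipy.spatial.transform import Rotation as R
from scipy.optimize import least_squares
def look(n): return ctrl.get_image(n)
def plane(n,uv,z):
    c=ctrl.get_calibration(n); uv=np.atleast_2d(uv).astype(float)
    d=np.c_[uv,np.ones(len(uv))]@np.linalg.inv(c["K"]).T@R.from_rotvec(c["orientation"]).as_matrix().T
    return c["xyz"][:2]+d[:,:2]*((z-c["xyz"][2])/d[:,2])[:,None]
def mask(im,col):
    h,s,v=[a.astype(int) for a in cv2.split(cv2.cvtColor(im,cv2.COLOR_RGB2HSV))]
    m={"black":v<75,"white":(s<75)&(v>85),"red":((h<8)|(h>172))&(s>110)}[col]
    return cv2.morphologyEx(m.astype(np.uint8),cv2.MORPH_CLOSE,np.ones((5,5)))
def contour(im,col,seed):
    cs,_=cv2.findContours(mask(im,col),cv2.RETR_EXTERNAL,cv2.CHAIN_APPROX_NONE)
    cs=[c for c in cs if cv2.contourArea(c)>80]
    return max(cs,key=lambda c:cv2.pointPolygonTest(c,seed,True))[:,0]
def rim(n,c,z):  # circle on plane z through the contour's half away from the camera
    p=plane(n,c,z); nad=ctrl.get_calibration(n)["xyz"][:2]; m=np.array(cv2.minEnclosingCircle(p.astype(np.float32))[0])
    x=np.r_[m,.028]
    u=(m-nad)/np.linalg.norm(m-nad)
    for _ in range(5):
        s=(p-x[:2])@u>(-.0 if n=="top" else .004)
        x=least_squares(lambda q:np.hypot(*(p[s]-q[:2]).T)-q[2],x,loss="soft_l1",f_scale=.001).x
    return x
E
cat > m.py <<'E'
from h import *
T,S=look("top"),look("scene")
O={"tall":("black",(225,246),(266,192)),"low":("black",(318,262),(218,235)),"white":("white",(127,275),(279,156)),"red":("red",(417,279),(152,283)),
"bblack":("black",(131,137),(374,172)),"bwhite":("white",(420,157),(258,318)),"bred":("red",(271,127),(347,232))}
for k,(c,a,b) in O.items():
    ct,cs=contour(T,c,a),contour(S,c,b)
    for I,q in((T,ct),(S,cs)): cv2.drawContours(I,[q[:,None]],-1,(0,255,0),1)
    zs=np.arange(.02,.1,.002)
    e=[np.linalg.norm(rim("top",ct,z)[:2]-rim("scene",cs,z)[:2]) for z in zs]
    i=int(np.argmin(e)); print(k,"z",zs[i].round(3),"gap",round(e[i],4),rim("top",ct,zs[i]).round(4),rim("scene",cs,zs[i]).round(4))
cv2.imwrite("pics/ov_top.png",cv2.resize(T[80:320,60:480],None,fx=1.9,fy=1.9,interpolation=0)[:,:,::-1])
cv2.imwrite("pics/ov_scene.png",cv2.resize(S[120:380,110:430],None,fx=2.3,fy=2.3,interpolation=0)[:,:,::-1])
E
python3 m.py
```

```text
tall z 0.07 gap 0.0022 [0.4496 0.1024 0.0231] [0.4483 0.1006 0.0214]
low z 0.044 gap 0.0014 [ 0.4239 -0.091   0.0282] [ 0.4251 -0.0916  0.0237]
white z 0.056 gap 0.0014 [0.3861 0.2953 0.029 ] [0.3846 0.2954 0.0287]
red z 0.058 gap 153.9079 [ 0.394  -0.2927  0.0211] [136.3899 -72.3536 153.8874]
bblack z 0.066 gap 0.0032 [0.6709 0.3089 0.0401] [0.6684 0.3069 0.0344]
bwhite z 0.066 gap 0.0014 [ 0.6501 -0.2995  0.0442] [ 0.6491 -0.2986  0.0436]
bred z 0.024 gap 0.3023 [0.722  0.0167 0.0362] [1.016  0.0873 0.0026]
```

View pics/ov_top.png

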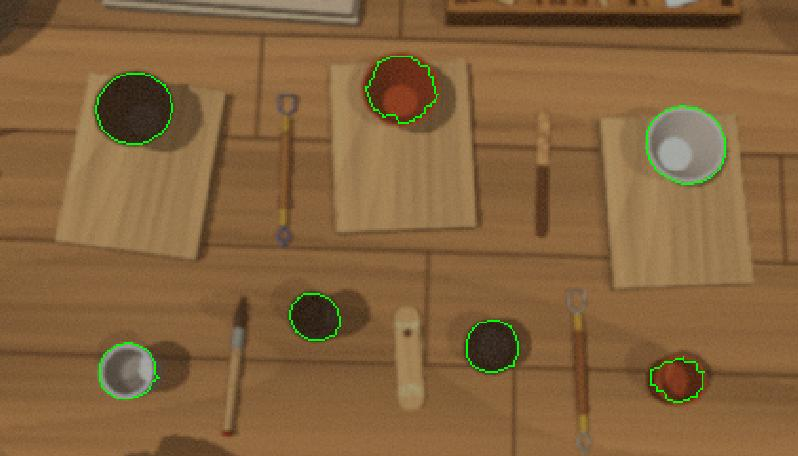

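View pics/ov_scene.png

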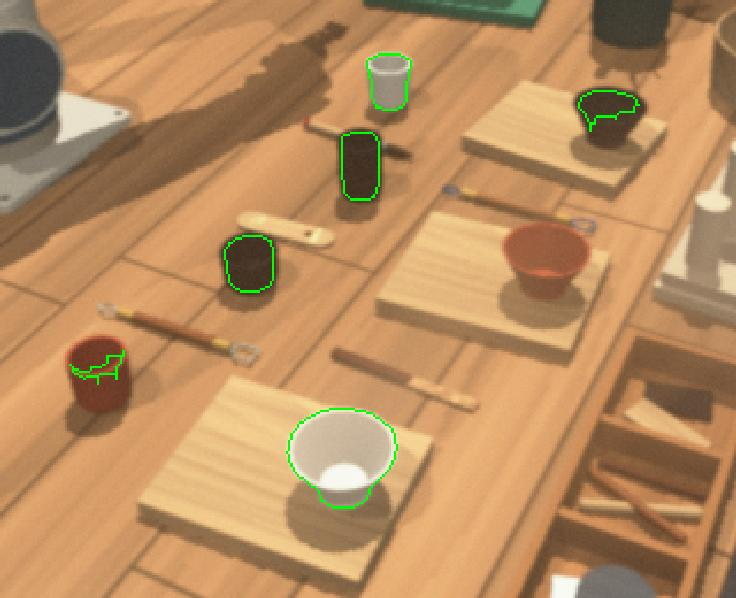

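```bash
python3 - <<'E'
from h import *
for n,pts in(("top",[(271,127),(262,118),(285,130),(417,279),(428,280),(258,180),(200,230)]),("scene",[(152,283),(146,290),(347,232),(345,245),(310,245),(200,205)])):
    hsv=cv2.cvtColor(look(n),cv2.COLOR_RGB2HSV); print([(p,hsv[p[1],p[0]].tolist()) for p in pts])
E
```

```text
[((271, 127), [8, 203, 137]), ((262, 118), [9, 181, 93]), ((285, 130), [8, 198, 107]), ((417, 279), [8, 219, 119]), ((428, 280), [11, 165, 88]), ((258, 180), [16, 117, 159]), ((200, 230), [15, 140, 135])]
[((152, 283), [8, 168, 146]), ((146, 290), [9, 162, 113]), ((347, 232), [11, 151, 152]), ((345, 245), [12, 143, 128]), ((310, 245), [17, 114, 228]), ((200, 205), [14, 130, 221])]
```

The overlays show good outlines for the black and white ware. The red outlines are broken, because the red mask is too strict. I'll loosen it and find the boards.

```bash
sed -i 's/v<75/v<82/; s/((h<8)|(h>172))&(s>110)/((h<13)|(h>172))\&(s>138)/' h.py; sed -i 's/,(0,255,0),1)/,(0,255,0),1)/' m.py
cat >> m.py <<'E'
def boardmask(n,im,seed):
    l,a,b=cv2.split(cv2.cvtColor(cv2.GaussianBlur(im,(5,5),0),cv2.COLOR_RGB2LAB)); return l,a,b
for n,im,ps in(("top",look("top"),[(258,180),(120,190),(410,215),(200,230),(330,200),(350,230),(160,170)]),("scene",look("scene"),[(310,245),(220,320),(340,185),(200,205),(290,190)])):
    hsv=cv2.cvtColor(cv2.GaussianBlur(im,(5,5),0),cv2.COLOR_RGB2HSV); lab=cv2.cvtColor(cv2.GaussianBlur(im,(5,5),0),cv2.COLOR_RGB2LAB)
    print(n,[(hsv[v,u].tolist(),lab[v,u].tolist()) for u,v in ps])
# hand corners from overlay crops: white board, heights
t=np.array([(600,120),(737,115),(752,281),(613,289)])/1.9+[60,80]
s=np.array([(231,378),(432,437),(358,573),(140,503)])/2.3+[110,120]
for z in (0,.009,.018,.027):
    print(z,plane("top",t,z).round(3).tolist(),plane("scene",s,z).round(3).tolist())
E
python3 m.py
```

```text
tall z 0.068 gap 0.0023 [0.4495 0.1018 0.0244] [0.4472 0.1021 0.0233]
low z 0.042 gap 0.0008 [ 0.4242 -0.0919  0.0287] [ 0.4244 -0.0912  0.0257]
white z 0.056 gap 0.0012 [0.3861 0.2952 0.0291] [0.3849 0.295  0.0292]
red z 0.054 gap 0.0015 [ 0.3941 -0.2943  0.0264] [ 0.3936 -0.2929  0.0269]
bblack z 0.064 gap 0.0022 [0.6711 0.3094 0.0408] [0.6691 0.3085 0.0384]
bwhite z 0.066 gap 0.0012 [ 0.65   -0.2995  0.044 ] [ 0.6491 -0.2987  0.0437]
bred z 0.068 gap 0.0012 [0.702  0.0166 0.0431] [0.7016 0.0178 0.0416]
top [([17, 122, 159], [140, 135, 156]), ([17, 120, 163], [144, 135, 157]), ([17, 121, 162], [143, 135, 157]), ([15, 145, 132], [111, 138, 156]), ([16, 146, 141], [118, 139, 158]), ([15, 143, 141], [118, 139, 157]), ([17, 123, 151], [133, 135, 155])]
scene [([16, 114, 228], [196, 138, 163]), ([18, 108, 236], [207, 135, 163]), ([17, 111, 234], [204, 136, 164]), ([14, 130, 221], [181, 144, 165]), ([14, 132, 186], [155, 142, 160])]
0 [[0.695, -0.221], [0.707, -0.384], [0.509, -0.395], [0.495, -0.234]] [[0.485, -0.219], [0.684, -0.201], [0.694, -0.356], [0.499, -0.378]]
0.009 [[0.692, -0.219], [0.704, -0.381], [0.507, -0.391], [0.493, -0.232]] [[0.491, -0.227], [0.688, -0.208], [0.698, -0.361], [0.505, -0.383]]
0.018 [[0.689, -0.217], [0.701, -0.377], [0.506, -0.388], [0.492, -0.23]] [[0.497, -0.234], [0.691, -0.216], [0.701, -0.367], [0.511, -0.389]]
0.027 [[0.686, -0.215], [0.698, -0.374], [0.505, -0.384], [0.491, -0.228]] [[0.502, -0.241], [0.695, -0.223], [0.704, -0.373], [0.516, -0.394]]
```

View pics/ov_scene.png

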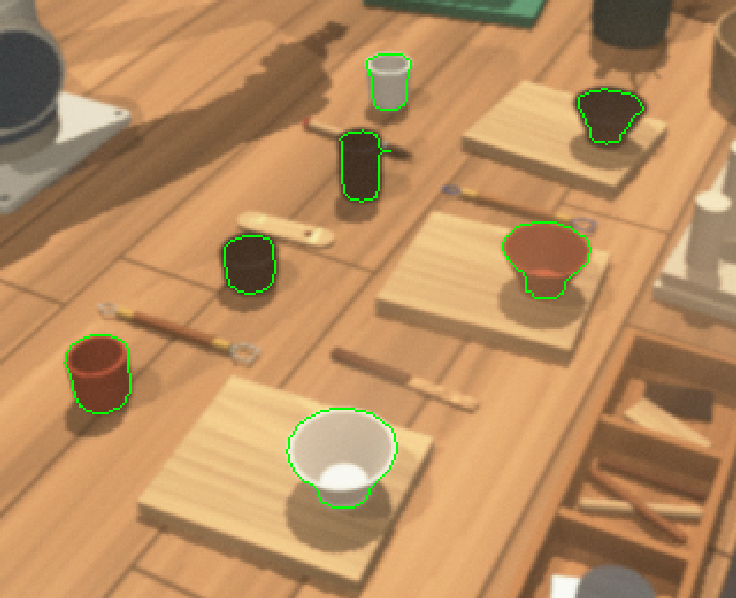

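All the fits are now clean, and the two views agree on rim height (0.042 to 0.068) and board-top height (0.018). Next I'll get the board poses and targets, and work out the shifts.

```bash
cat > b.py <<'E'
from h import *
C={"black":[(90,73),(227,93),(198,259),(56,240)],"red":[(330,67),(467,60),(477,226),(336,232)],"white":[(600,120),(737,115),(752,281),(613,289)]}
for k,c in C.items():
    p=plane("top",np.array(c)/1.9+[60,80],.018); m=p.mean(0)  # far-left, far-right, near-right, near-left
    x=(p[0]+p[1]-p[2]-p[3]); L=np.linalg.norm(x)/2; x/=np.linalg.norm(x); y=np.array([-x[1],x[0]])
    W=np.linalg.norm(p[0]+p[3]-p[1]-p[2])/2
    print(k,m.round(4),"yaw",np.arctan2(x[1],x[0]).round(3),"size",L.round(4),W.round(4),"place 0:",(m-.055*x).round(4),"+y:",(m-.052*x+.042*y).round(4),"-y:",(m-.052*x-.042*y).round(4))
E
cat > go.py <<'E'
# usage: go.py x y z : row numbers from the present pose; yaw made so that fingers close along world y
import sys; from h import *
s=ctrl.state(); Q=R.from_rotvec(s["orientation"]); d=np.array(list(map(float,sys.argv[1:4])))-s["tcp_pos"]
g=R.from_matrix(np.array([[-1,0,0],[0,1,0],[0,0,-1.]]))
print("shift",(Q.inv().apply(d)/.5).round(4),"turn",((Q.inv()*g).as_rotvec()/np.pi).round(4),"t",s["t"],"w",s["grip_width"],"tcp",s["tcp_pos"].round(4))
E
python3 b.py; python3 go.py .4243 -.0915 .15
```

```text
black [0.6178 0.3059] yaw -0.102 size 0.1969 0.1603 place 0: [0.5631 0.3115] +y: [0.5703 0.353 ] -y: [0.5618 0.2694]
red [0.6514 0.0115] yaw 0.077 size 0.1968 0.16 place 0: [0.5966 0.0072] +y: [0.5963 0.0493] -y: [ 0.6028 -0.0344]
white [ 0.5971 -0.3028] yaw 0.06 size 0.1962 0.1596 place 0: [ 0.5422 -0.3061] +y: [ 0.5427 -0.264 ] -y: [ 0.5477 -0.3479]
shift [-0.8652 -1.0294  0.1212] turn [-0.     -0.     -0.0935] t 0.5 w 0.08526676479613406 tcp [0.1592 0.5264 0.2105]
```

```bash
python3 go.py .3855 .295 .12
```

```text
shift [-0.5671 -0.3119  0.1811] turn [-0.     -0.     -0.0935] t 0.5 w 0.08526676479613406 tcp [0.1592 0.5264 0.2105]
```

```bash
python3 -m crank '[[1,-0.567,-0.312,0.181,0,0,-0.0935],[1,-0.567,-0.312,0.181,0,0,-0.0935],[1,-0.567,-0.312,0.181,0,0,-0.0935],[1,-0.567,-0.312,0.181,0,0,-0.0935],[1,-0.567,-0.312,0.181,0,0,-0.0935],[1,-0.567,-0.312,0.181,0,0,-0.0935],[1,-0.567,-0.312,0.181,0,0,-0.0935],[1,-0.567,-0.312,0.181,0,0,-0.0935],[1,-0.567,-0.312,0.181,0,0,-0.0935],[1,-0.567,-0.312,0.181,0,0,-0.0935]]' 30; python3 go.py .3855 .295 .014
```

```text
t: 1.5
tcp_pos: [0.3851, 0.2955, 0.1204]
orientation: [-0.001, 3.141, 0.0]
contact_force: [-0.7, 0.5, 0.1]
grip_width: 0.0854
grasp_force: 0.0
shift [-0.0008 -0.0011  0.2128] turn [0.0001 0.     0.0001] t 1.5 w 0.0853982480374874 tcp [0.3851 0.2955 0.1204]
```

```bash
python3 -m crank '[[1,-0.001,-0.001,0.1,0,0,0],[1,-0.001,-0.001,0.17,0,0,0],[1,-0.001,-0.001,0.213,0,0,0],[1,-0.001,-0.001,0.213,0,0,0],[0.55,-0.001,-0.001,0.213,0,0,0],[0.4,-0.001,-0.001,0.213,0,0,0],[0.4,-0.001,-0.001,0.213,0,0,0],[0.4,-0.001,-0.001,0.213,0,0,0],[0.4,-0.001,-0.001,0.213,0,0,0],[0.4,-0.001,-0.001,0.213,0,0,0]]' 30; python3 go.py .5422 -.3061 .15
```

```text
t: 2.5
tcp_pos: [0.387, 0.2956, 0.0156]
orientation: [-0.001, 3.138, 0.004]
contact_force: [-1.2, 1.2, 5.1]
grip_width: 0.056
grasp_force: 30.6
shift [-0.3109 -1.2028 -0.2708] turn [0.0008 0.001  0.0001] t 2.5 w 0.055964864217232804 tcp [0.387  0.2956 0.0156]
```

```bash
python3 -m crank '[[0.4,0,0,-0.05,0,0,0],[0.4,0,0,-0.15,0,0,0],[0.4,0,0,-0.27,0,0,0],[0.4,0,0,-0.27,0,0,0],[0.4,-0.1,-0.4,-0.27,0,0,0],[0.4,-0.1,-0.4,-0.27,0,0,0],[0.4,-0.1,-0.4,-0.27,0,0,0],[0.4,-0.1,-0.4,-0.27,0,0,0],[0.4,-0.1,-0.4,-0.27,0,0,0],[0.4,-0.1,-0.4,-0.27,0,0,0]]' 30; python3 go.py .5422 -.3061 .15
```

```text
t: 3.5
tcp_pos: [0.4362, 0.0932, 0.1489]
orientation: [0.006, 3.141, 0.0]
contact_force: [-0.6, 0.7, -1.7]
grip_width: 0.0556
grasp_force: 32.9
shift [-0.2148 -0.7979 -0.0022] turn [ 0.      0.0002 -0.0011] t 3.5 w 0.05556704882117251 tcp [0.4362 0.0932 0.1489]
```

```bash
python3 -m crank '[[0.4,-0.215,-0.798,0,0,0,0],[0.4,-0.215,-0.798,0,0,0,0],[0.4,-0.215,-0.798,0,0,0,0],[0.4,-0.215,-0.798,0,0,0,0],[0.4,-0.215,-0.798,0,0,0,0],[0.4,-0.215,-0.798,0,0,0,0],[0.4,-0.215,-0.798,0,0,0,0],[0.4,-0.215,-0.798,0,0,0,0],[0.4,-0.215,-0.798,0,0,0,0],[0.4,-0.215,-0.798,0,0,0,0]]' 30; python3 -m crank '[[0.4,0,0,0,0,0,0],[0.4,0,0,0,0,0,0]]'; python3 go.py .5422 -.3061 .034; python3 - <<'E'
from h import *
S=look("scene"); cv2.imwrite("pics/s1.png",S[:,:,::-1])
E
```

```text
t: 4.5
tcp_pos: [0.5443, -0.3047, 0.1477]
orientation: [-0.001, -3.141, -0.001]
contact_force: [-0.5, 1.3, -1.8]
grip_width: 0.0556
grasp_force: 33.1
t: 4.7
tcp_pos: [0.5436, -0.3022, 0.1489]
orientation: [0.003, -3.142, -0.001]
contact_force: [-0.5, 0.2, -0.7]
grip_width: 0.0558
grasp_force: 33.1
shift [ 0.0028 -0.0078  0.2298] turn [ 0.0001 -0.      0.0007] t 4.7 w 0.055767723928950394 tcp [ 0.5436 -0.3022  0.1489]
```

View pics/s1.png

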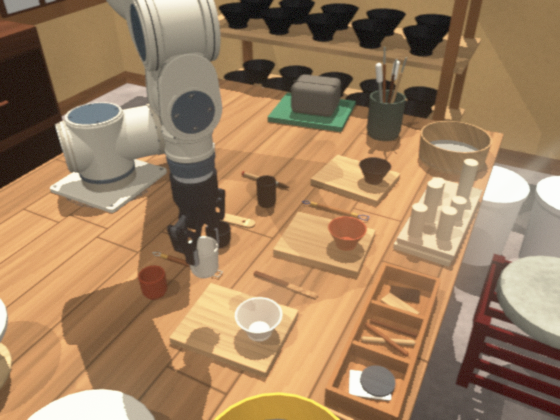

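The white cup (205,258) hangs upright in the fingers and everything else is unmoved. Lowering it gently.

```bash
python3 -m crank '[[0.4,0.003,-0.008,0.09,0,0,0],[0.4,0.003,-0.008,0.17,0,0,0],[0.4,0.003,-0.008,0.2,0,0,0],[0.4,0.003,-0.008,0.215,0,0,0],[0.4,0.003,-0.008,0.22,0,0,0],[0.4,0.003,-0.008,0.224,0,0,0],[0.4,0.003,-0.008,0.227,0,0,0],[0.4,0.003,-0.008,0.227,0,0,0],[0.4,0.003,-0.008,0.227,0,0,0]]'; python3 go.py .5422 -.3061 .034
```

```text
t: 5.65
tcp_pos: [0.5422, -0.3087, 0.0357]
orientation: [0.0, 3.141, -0.001]
contact_force: [0.7, -0.1, -1.4]
grip_width: 0.0557
grasp_force: 33.1
shift [-0.0001  0.0052  0.0034] turn [-0.0002  0.0003 -0.    ] t 5.65 w 0.05568007475777834 tcp [ 0.5422 -0.3087  0.0357]
```

```bash
python3 -m crank '[[0.4,0,0,0.003,0,0,0],[0.4,0,0,0.004,0,0,0],[0.4,0,0,0.004,0,0,0],[0.75,0,0,0.004,0,0,0],[0.9,0,0,0.004,0,0,0],[0.9,0,0,0.004,0,0,0],[0.9,0,0,0.004,0,0,0],[0.9,0,0,-0.08,0,0,0],[1,0,0,-0.18,0,0,0],[1,0,0,-0.24,0,0,0]]'; python3 go.py .394 -.2935 .11
```

```text
t: 6.65
tcp_pos: [0.5425, -0.3089, 0.1586]
orientation: [0.0, 3.139, -0.003]
contact_force: [0.3, -1.9, -0.3]
grip_width: 0.0854
grasp_force: 0.0
shift [0.2971 0.031  0.0964] turn [-0.0006  0.0008 -0.    ] t 6.65 w 0.08538047524759221 tcp [ 0.5425 -0.3089  0.1586]
```

```bash
python3 -m crank '[[1,0.297,0.031,0.05,0,0,0],[1,0.297,0.031,0.05,0,0,0],[1,0.297,0.031,0.05,0,0,0],[1,0.297,0.031,0.05,0,0,0],[1,0.297,0.031,0.05,0,0,0],[1,0.297,0.031,0.05,0,0,0]]'; python3 go.py .394 -.2935 .012
```

```text
t: 7.25
tcp_pos: [0.3944, -0.2937, 0.1306]
orientation: [0.0, 3.14, -0.002]
contact_force: [-0.2, -0.8, 0.2]
grip_width: 0.0853
grasp_force: 0.0
shift [0.0011 0.0008 0.2373] turn [-0.0004  0.0004 -0.0001] t 7.25 w 0.08527650936729911 tcp [ 0.3944 -0.2937  0.1306]
```

```bash
python3 -m crank '[[1,0.001,0.001,0.1,0,0,0],[1,0.001,0.001,0.19,0,0,0],[1,0.001,0.001,0.237,0,0,0],[1,0.001,0.001,0.237,0,0,0],[0.55,0.001,0.001,0.237,0,0,0],[0.4,0.001,0.001,0.237,0,0,0],[0.4,0.001,0.001,0.237,0,0,0],[0.4,0.001,0.001,0.237,0,0,0],[0.4,0.001,0.001,0.237,0,0,0]]' 30; python3 go.py .5966 .0072 .14
```

```text
t: 8.15
tcp_pos: [0.3941, -0.2934, 0.0133]
orientation: [-0.0, 3.139, -0.004]
contact_force: [0.5, 1.6, 7.0]
grip_width: 0.0523
grasp_force: 31.4
shift [-0.4058  0.6005 -0.2537] turn [-0.0008  0.0009  0.    ] t 8.15 w 0.0522700291605086 tcp [ 0.3941 -0.2934  0.0133]
```

```bash
python3 -m crank '[[0.4,0,0,-0.05,0,0,0],[0.4,0,0,-0.15,0,0,0],[0.4,0,0,-0.25,0,0,0],[0.4,-0.406,0.6,-0.25,0,0,0],[0.4,-0.406,0.6,-0.25,0,0,0],[0.4,-0.406,0.6,-0.25,0,0,0],[0.4,-0.406,0.6,-0.25,0,0,0],[0.4,-0.406,0.6,-0.25,0,0,0],[0.4,-0.406,0.6,-0.25,0,0,0],[0.4,-0.406,0.6,-0.25,0,0,0]]' 30; python3 go.py .5966 .0072 .0335
```

```text
t: 9.15
tcp_pos: [0.5901, -0.0006, 0.1376]
orientation: [-0.0, 3.14, -0.001]
contact_force: [0.8, -0.8, -1.2]
grip_width: 0.0524
grasp_force: 32.6
shift [-0.0126  0.0158  0.2083] turn [-0.0001  0.0005  0.    ] t 9.15 w 0.05237671530272768 tcp [ 0.5901 -0.0006  0.1376]
```

```bash
python3 -m crank '[[0.4,0,0,0,0,0,0],[0.4,0,0,0,0,0,0],[0.4,0,0,0,0,0,0]]'; python3 go.py .5966 .0072 .0335
```

```text
t: 9.45
tcp_pos: [0.5887, -0.0031, 0.1369]
orientation: [0.0, 3.142, -0.0]
contact_force: [-0.7, -0.4, -1.3]
grip_width: 0.0521
grasp_force: 32.6
shift [-0.0158  0.0207  0.2069] turn [-0.0001  0.     -0.0001] t 9.45 w 0.05208845032498254 tcp [ 0.5887 -0.0031  0.1369]
```

```bash
python3 -m crank '[[0.4,-0.016,0.021,0.08,0,0,0],[0.4,-0.016,0.021,0.15,0,0,0],[0.4,-0.016,0.021,0.185,0,0,0],[0.4,-0.016,0.021,0.195,0,0,0],[0.4,-0.016,0.021,0.2,0,0,0],[0.4,-0.016,0.021,0.203,0,0,0],[0.4,-0.016,0.021,0.206,0,0,0],[0.4,-0.016,0.021,0.206,0,0,0],[0.4,-0.016,0.021,0.206,0,0,0]]'; python3 go.py .5966 .0072 .0325
```

```text
t: 10.35
tcp_pos: [0.5974, 0.0078, 0.0342]
orientation: [0.0, 3.141, -0.0]
contact_force: [-0.7, 0.4, -0.9]
grip_width: 0.0525
grasp_force: 32.6
shift [ 0.0015 -0.0013  0.0034] turn [-0.      0.0003 -0.    ] t 10.35 w 0.05249039196514298 tcp [0.5974 0.0078 0.0342]
```

```bash
python3 -m crank '[[0.4,0,0,0.003,0,0,0],[0.4,0,0,0.005,0,0,0],[0.4,0,0,0.005,0,0,0],[0.75,0,0,0.005,0,0,0],[0.9,0,0,0.005,0,0,0],[0.9,0,0,0.005,0,0,0],[0.9,0,0,0.005,0,0,0],[0.9,0,0,-0.08,0,0,0],[1,0,0,-0.18,0,0,0],[1,0,0,-0.22,0,0,0]]'; python3 go.py .4243 -.0915 .12
```

```text
t: 11.35
tcp_pos: [0.5985, 0.0077, 0.1481]
orientation: [0.0, 3.136, -0.001]
contact_force: [0.7, 1.0, -0.0]
grip_width: 0.0852
grasp_force: 0.0
shift [ 0.3487 -0.1984  0.0544] turn [-0.0002  0.0017 -0.    ] t 11.35 w 0.08520262215658686 tcp [0.5985 0.0077 0.1481]
```

```bash
python3 -m crank '[[1,0.349,-0.198,0.05,0,0,0],[1,0.349,-0.198,0.05,0,0,0],[1,0.349,-0.198,0.05,0,0,0],[1,0.349,-0.198,0.05,0,0,0],[1,0.349,-0.198,0.05,0,0,0],[1,0.349,-0.198,0.05,0,0,0],[1,0.349,-0.198,0.05,0,0,0]]'; python3 go.py .4243 -.0915 .007; python3 - <<'E'
from h import *
cv2.imwrite("pics/s2.png",look("scene")[:,:,::-1])
E
```

```text
t: 12.05
tcp_pos: [0.4236, -0.0912, 0.119]
orientation: [0.0, 3.14, -0.001]
contact_force: [-0.2, -0.7, 0.1]
grip_width: 0.085
grasp_force: 0.0
shift [-0.0012 -0.0004  0.224 ] turn [-0.0001  0.0004 -0.    ] t 12.05 w 0.08498492293926953 tcp [ 0.4236 -0.0912  0.119 ]
```

View pics/s2.png

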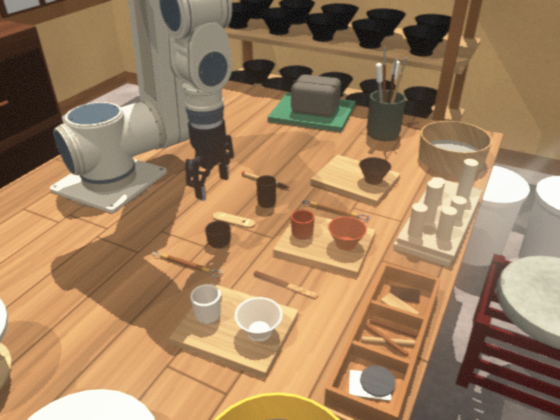

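The white cup (206,303) and red cup (303,225) stand upright on their boards, clear of the bowls. Next is the low black cup.

```bash
python3 -m crank '[[1,-0.001,0,0.1,0,0,0],[1,-0.001,0,0.18,0,0,0],[1,-0.001,0,0.222,0,0,0],[1,-0.001,0,0.222,0,0,0],[0.6,-0.001,0,0.222,0,0,0],[0.45,-0.001,0,0.222,0,0,0],[0.45,-0.001,0,0.222,0,0,0],[0.45,-0.001,0,0.222,0,0,0],[0.45,-0.001,0,0.222,0,0,0]]' 30; python3 go.py .5618 .2694 .14
```

```text
t: 13.0
tcp_pos: [0.4245, -0.0912, 0.0093]
orientation: [-0.001, 3.138, -0.001]
contact_force: [-0.2, 2.5, 5.3]
grip_width: 0.058
grasp_force: 31.1
shift [-0.2758  0.721  -0.2608] turn [-0.0002  0.0011  0.0001] t 13.0 w 0.05796976604634491 tcp [ 0.4245 -0.0912  0.0093]
```

```bash
python3 -m crank '[[0.45,0,0,-0.05,0,0,0],[0.45,0,0,-0.15,0,0,0],[0.45,0,0,-0.25,0,0,0],[0.45,-0.275,0.72,-0.26,0,0,0],[0.45,-0.275,0.72,-0.26,0,0,0],[0.45,-0.275,0.72,-0.26,0,0,0],[0.45,-0.275,0.72,-0.26,0,0,0],[0.45,-0.275,0.72,-0.26,0,0,0],[0.45,-0.275,0.72,-0.26,0,0,0],[0.45,-0.275,0.72,-0.26,0,0,0]]' 30; python3 -m crank '[[0.45,0,0,0,0,0,0],[0.45,0,0,0,0,0,0],[0.45,0,0,0,0,0,0]]'; python3 go.py .5618 .2694 .0295
```

```text
t: 14.0
tcp_pos: [0.5486, 0.2382, 0.1386]
orientation: [-0.001, 3.139, 0.001]
contact_force: [2.0, -1.5, -1.8]
grip_width: 0.0582
grasp_force: 32.9
t: 14.3
tcp_pos: [0.5477, 0.2353, 0.1377]
orientation: [0.0, 3.141, -0.0]
contact_force: [0.8, -0.4, -1.6]
grip_width: 0.0577
grasp_force: 33.0
shift [-0.0281  0.0682  0.2165] turn [-0.0001  0.0001 -0.0001] t 14.3 w 0.05773781438352641 tcp [0.5477 0.2353 0.1377]
```

```bash
python3 -m crank '[[0.45,-0.028,0.068,0.02,0,0,0],[0.45,-0.028,0.068,0.1,0,0,0],[0.45,-0.028,0.068,0.17,0,0,0],[0.45,-0.028,0.068,0.195,0,0,0],[0.45,-0.028,0.068,0.205,0,0,0],[0.45,-0.028,0.068,0.21,0,0,0],[0.45,-0.028,0.068,0.213,0,0,0],[0.45,-0.028,0.068,0.215,0,0,0],[0.45,-0.028,0.068,0.215,0,0,0],[0.45,-0.028,0.068,0.215,0,0,0]]'; python3 go.py .5618 .2694 .0285
```

```text
t: 15.3
tcp_pos: [0.5622, 0.2699, 0.0302]
orientation: [-0.0, 3.141, 0.0]
contact_force: [-0.3, -0.1, -1.3]
grip_width: 0.0582
grasp_force: 33.0
shift [ 0.0008 -0.001   0.0034] turn [0.0001 0.0003 0.    ] t 15.3 w 0.058218866772076806 tcp [0.5622 0.2699 0.0302]
```

```bash
python3 -m crank '[[0.45,0,0,0.003,0,0,0],[0.45,0,0,0.005,0,0,0],[0.45,0,0,0.005,0,0,0],[0.8,0,0,0.005,0,0,0],[0.95,0,0,0.005,0,0,0],[0.95,0,0,0.005,0,0,0],[0.95,0,0,0.005,0,0,0],[0.95,0,0,-0.08,0,0,0],[1,0,0,-0.18,0,0,0],[1,0,0,-0.24,0,0,0]]'; python3 go.py .4485 .102 .14
```

```text
t: 16.3
tcp_pos: [0.5627, 0.2701, 0.1532]
orientation: [0.0, 3.139, 0.002]
contact_force: [0.7, 0.3, 0.4]
grip_width: 0.0854
grasp_force: 0.0
shift [ 0.2284 -0.3362  0.0253] turn [ 0.0003  0.001  -0.    ] t 16.3 w 0.08541481448266876 tcp [0.5627 0.2701 0.1532]
```

```bash
python3 -m crank '[[1,0.228,-0.336,0.02,0,0,0],[1,0.228,-0.336,0.02,0,0,0],[1,0.228,-0.336,0.02,0,0,0],[1,0.228,-0.336,0.02,0,0,0],[1,0.228,-0.336,0.02,0,0,0],[1,0.228,-0.336,0.02,0,0,0],[1,0.228,-0.336,0.02,0,0,0]]'; python3 go.py .4485 .102 .024
```

```text
t: 17.0
tcp_pos: [0.4489, 0.1022, 0.14]
orientation: [0.0, 3.14, 0.0]
contact_force: [0.1, 0.7, 0.4]
grip_width: 0.0852
grasp_force: 0.0
shift [ 0.001  -0.0005  0.2319] turn [ 0.0001  0.0004 -0.0001] t 17.0 w 0.08520321233249153 tcp [0.4489 0.1022 0.14  ]
```

```bash
python3 -m crank '[[1,0.001,0,0.09,0,0,0],[1,0.001,0,0.17,0,0,0],[1,0.001,0,0.232,0,0,0],[1,0.001,0,0.232,0,0,0],[0.55,0.001,0,0.232,0,0,0],[0.35,0.001,0,0.232,0,0,0],[0.35,0.001,0,0.232,0,0,0],[0.35,0.001,0,0.232,0,0,0],[0.35,0.001,0,0.232,0,0,0],[0.35,0.001,0,0.232,0,0,0]]' 30; python3 go.py .5703 .353 .16;python3 - <<'E'
from h import *
T=look("top"); cv2.imwrite("pics/t2.png",T[:,:,::-1])
c=contour(T,"black",(151,200)); print(len(c),rim("top",c,.06))
E
```

```text
t: 18.0
tcp_pos: [0.449, 0.1023, 0.0254]
orientation: [-0.0, 3.138, 0.002]
contact_force: [0.4, 2.1, 6.0]
grip_width: 0.0513
grasp_force: 30.9
shift [-0.2438  0.5016 -0.2677] turn [0.0003 0.0012 0.0001] t 18.0 w 0.051297574630218605 tcp [0.449  0.1023 0.0254]
78 [0.56154443 0.26811542 0.02752853]
```

View pics/t2.png

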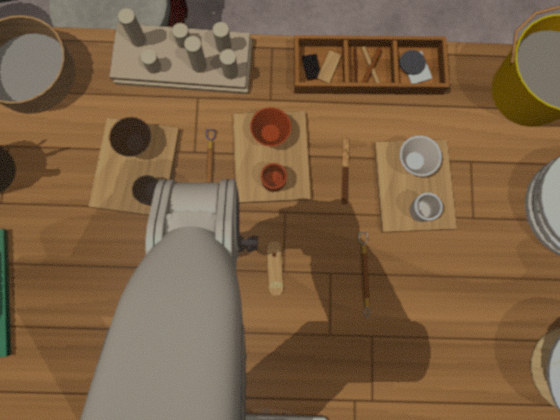

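The top view shows the white cup (428,207) and red cup (273,177) on their boards, clear of the bowls. The low black cup (147,190) is on the black board, partly hidden by the arm. Carrying the tall cup over now.

```bash
python3 -m crank '[[0.35,0,0,-0.05,0,0,0],[0.35,0,0,-0.15,0,0,0],[0.35,0,0,-0.25,0,0,0],[0.35,-0.244,0.502,-0.268,0,0,0],[0.35,-0.244,0.502,-0.268,0,0,0],[0.35,-0.244,0.502,-0.268,0,0,0],[0.35,-0.244,0.502,-0.268,0,0,0],[0.35,-0.244,0.502,-0.268,0,0,0],[0.35,-0.244,0.502,-0.268,0,0,0],[0.35,-0.244,0.502,-0.268,0,0,0]]' 30; python3 -m crank '[[0.35,0,0,0,0,0,0],[0.35,0,0,0,0,0,0],[0.35,0,0,0,0,0,0]]'; python3 go.py .5703 .353 .0455
```

```text
t: 19.05
tcp_pos: [0.5704, 0.3562, 0.1573]
orientation: [-0.004, 3.141, 0.001]
contact_force: [-1.4, -0.8, -2.0]
grip_width: 0.051
grasp_force: 32.5
t: 19.35
tcp_pos: [0.5693, 0.3518, 0.1583]
orientation: [0.002, 3.141, 0.0]
contact_force: [-0.6, 0.5, -1.4]
grip_width: 0.0512
grasp_force: 32.5
shift [-0.0019  0.0023  0.2257] turn [ 0.      0.0001 -0.0003] t 19.35 w 0.051198352616533306 tcp [0.5693 0.3518 0.1583]
```

```bash
python3 -m crank '[[0.35,-0.002,0.003,0.06,0,0,0],[0.35,-0.002,0.003,0.13,0,0,0],[0.35,-0.002,0.003,0.18,0,0,0],[0.35,-0.002,0.003,0.205,0,0,0],[0.35,-0.002,0.003,0.215,0,0,0],[0.35,-0.002,0.003,0.22,0,0,0],[0.35,-0.002,0.003,0.223,0,0,0],[0.35,-0.002,0.003,0.225,0,0,0],[0.35,-0.002,0.003,0.225,0,0,0],[0.35,-0.002,0.003,0.225,0,0,0]]'; python3 go.py .5703 .353 .0445
```

```text
t: 20.35
tcp_pos: [0.5707, 0.3544, 0.0457]
orientation: [0.0, 3.141, 0.0]
contact_force: [-0.5, 0.9, -1.2]
grip_width: 0.0509
grasp_force: 32.5
shift [ 0.0008 -0.0029  0.0023] turn [ 0.0001  0.0002 -0.    ] t 20.35 w 0.050872664405312386 tcp [0.5707 0.3544 0.0457]
```

Release with limited opening and lift straight up. The low cup stands beside it.

```bash
python3 -m crank '[[0.35,0,0,0.003,0,0,0],[0.35,0,0,0.005,0,0,0],[0.35,0,0,0.005,0,0,0],[0.7,0,0,0.005,0,0,0],[0.78,0,0,0.005,0,0,0],[0.78,0,0,0.005,0,0,0],[0.78,0,0,0.005,0,0,0],[0.78,0,0,-0.08,0,0,0],[0.78,0,0,-0.18,0,0,0],[0.78,0,0,-0.27,0,0,0]]'; python3 -m crank '[[1,0.3,0.2,-0.27,0,0,0],[1,0.3,0.2,-0.27,0,0,0],[1,0.3,0.2,-0.27,0,0,0],[1,0.3,0.2,-0.27,0,0,0],[1,0.3,0.2,-0.27,0,0,0],[1,0.3,0.2,-0.27,0,0,0]]'; cat > v.py <<'E'
from h import *
T=look("top"); S=look("scene")
cv2.imwrite("pics/t3.png",T[:,:,::-1]); cv2.imwrite("pics/s3.png",S[:,:,::-1])
for k,c,s,z in(("low","black",(147,192),.06),("tall","black",(104,183),.09),("white","white",(428,207),.076),("red","red",(273,177),.07),("bblack","black",(131,137),.066),("bred","red",(271,127),.066),("bwhite","white",(420,157),.066)): print(k,rim("top",contour(T,c,s),z).round(4))
E
python3 v.py
```

```text
t: 21.35
tcp_pos: [0.5703, 0.3542, 0.182]
orientation: [-0.0, -3.142, -0.0]
contact_force: [1.7, 1.0, 0.4]
grip_width: 0.0664
grasp_force: 0.0
t: 21.95
tcp_pos: [0.4186, 0.4562, 0.3182]
orientation: [-0.005, 3.138, 0.005]
contact_force: [-0.8, -0.0, 0.6]
grip_width: 0.0856
grasp_force: 0.0
low [107.8261 -70.2595 128.3727]
tall [0.5709 0.3544 0.023 ]
white [ 0.5412 -0.3097  0.0289]
red [0.5957 0.0068 0.0271]
bblack [0.6705 0.3087 0.0405]
bred [0.7026 0.0165 0.0433]
bwhite [ 0.6502 -0.2995  0.0442]
```

View pics/t3.png

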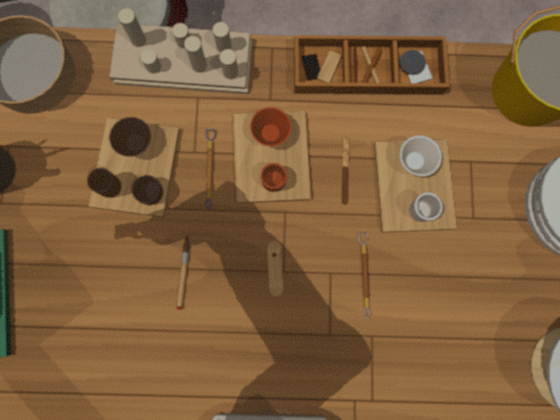

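View pics/s3.png

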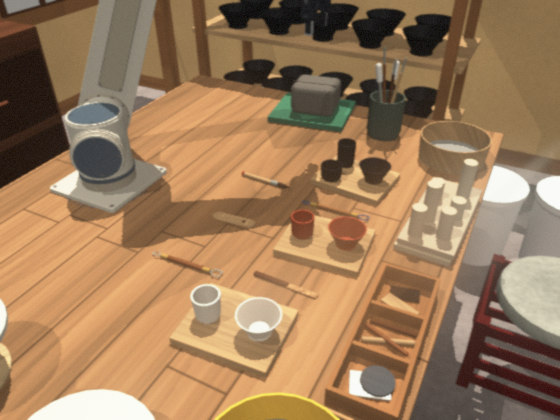

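All four cups stand upright on the right boards: tall black at (104,183), low black (147,190), red (273,177) and white (428,207). Gaps are visible and the bowls haven't moved. The low cup's failed refit only comes from the arm's shadow merging with its mask.

```bash
python3 -m crank '[[1,0,0,0,0,0,0],[1,0,0,0,0,0,0],[1,0,0,0,0,0,0]]' >/dev/null; python3 -c "
from rig import ctrl; print(ctrl.job_done())"
```

```text
the job is handed in; nothing more can be done
None
```

I handed the job in at about 22 s: all four cups stand upright on the board with the bowl of their own clay, with visible gaps and the bowls unmoved; the hand-in returned no verdict.

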